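# Close down the warming plate for the night

### The job

Close down the warming plate for the night: gently put each of the two steel pots' own lid on it, so that it sits flat and fully down and keeps the dust out, and turn the plate's dial fully anticlockwise to its off stop. Don't drop the lids, leave the pots where they stand on the plate, and leave the other things on the shelf alone.

Things in the scene. Friction and masses are not known exactly. Their poses are not given: they have to be found in the camera images.
- warmer: The warming plate, fixed to the shelf: a flat steel and black plate 150 mm (its x) by 270 mm (its y), top 22 mm above the shelf, with a black control pod 150 x 70 mm and 55 mm tall at its -y end that carries the dial. Origin on the shelf surface under its middle; z up. Position and yaw vary.
- dial_grip (a point): Point on the vertical axis of the dial, at the height to grip. The dial is a 44 mm disc with an upright grey bar grip across it, 42 mm long, 14 mm wide, top 7 mm above this point, disc 23 mm below this point; this point is 92 mm above the shelf. This point is fixed to the dial and turns with it, the bar along its x axis.
- dial (a joint): Angle of the dial in rad: 0 at the off stop, where the dial's bar lies along the warmer's x axis, in line with a white tick on the pod at the dial's -x side; grows as the dial is turned clockwise seen from above, up to 1.8. It turns stiffly (about 0.03 N m) and stays where it is left.
- lid_big: The larger round stainless steel lid, lying right way up on the shelf at the start: rim disc 92 mm across and 4 mm thick, under it a plug 6 mm deep tapering from 78 mm across at the disc to 68 mm across at the bottom, on top in the middle a black plastic knob, an upright cylinder 22 mm across and 28 mm tall. Origin at the centre of the plug's underside, z up; the disc lies 6 to 10 mm and the knob 10 to 38 mm above it. About 0.1 kg.
- lid_small: The smaller round stainless steel lid, lying right way up on the shelf at the start: rim disc 72 mm across and 4 mm thick, under it a plug 6 mm deep tapering from 58 mm across at the disc to 48 mm across at the bottom, on top in the middle a black plastic knob, an upright cylinder 22 mm across and 28 mm tall. Origin at the centre of the plug's underside, z up; the disc lies 6 to 10 mm and the knob 10 to 38 mm above it. About 0.1 kg.
- pot_big: The larger of two straight-sided open stainless steel pots standing loose on the warming plate, 50 mm tall, 90 mm outside and 84 mm inside diameter, two small loop ears near the rim at its x ends, reaching 19 mm out from the wall. Origin at the centre of its underside, z up, so the rim is at 50 mm. Either pot may stand nearer the dial. About 0.5 kg. With its own lid seated, the lid's origin lies 44 mm above the pot's origin.
- pot_small: The smaller of two straight-sided open stainless steel pots standing loose on the warming plate, 50 mm tall, 70 mm outside and 64 mm inside diameter, two small loop ears near the rim at its x ends, reaching 19 mm out from the wall. Origin at the centre of its underside, z up, so the rim is at 50 mm. Either pot may stand nearer the dial. About 0.5 kg. With its own lid seated, the lid's origin lies 44 mm above the pot's origin.
- coaster: Bystander: round wooden coaster, 90 mm across, 10 mm thick, origin at the centre of its underside.
- mug: Bystander: teal enamel mug, 76 mm across, 85 mm tall, handle at its +y, origin at the centre of its underside.
- strainer: Bystander: steel tea strainer, bowl 60 mm across and 28 mm tall, handle about 110 mm towards its -x, origin under the bowl.
- sugar: Bystander: clear acrylic sugar canister with its twist cap on, 80 mm across, 96 mm tall, origin at the centre of its underside.
- spice_jar: Bystander: white ceramic spice jar, 44 mm across, 80 mm tall, origin at the centre of its underside.
Not all that is in view belongs to the job. What is shaped like the pot_small but blue or purple is not meant.

How it is judged (in metres and radians):
At the end, for the whole second after the job is handed in: Each lid on its own pot: centred within 6 mm, level within 0.06 rad, fully down (origin 40 to 47.5 mm above the pot's), released, at rest; pots upright (0.05 rad) and within 30 mm of their start; dial within 0.08 rad of off; the five bystanders within 30 mm of their start (horizontal distance between lid_big and pot_big below 0.006 m and z of lid_big in the frame of pot_big between 0.04 and 0.0475 m and angle between each of lid_big, lid_small's own z axis and vertical below 0.06 rad and linear speed of each of lid_big, lid_small below 0.02 m/s and distance of each of pot_big, pot_small, mug, sugar, strainer, coaster, spice_jar from where it was at the start of the episode below 0.03 m and angle between each of pot_big, pot_small's own z axis and vertical below 0.05 rad and contact force between each of lid_big, lid_small and the fingers below 0.05 N and horizontal distance between lid_small and pot_small below 0.006 m and z of lid_small in the frame of pot_small between 0.04 and 0.0475 m and value of joint dial below 0.08 rad); the robot touches nothing.
It fails at once if a lid is dropped or thrown (moves faster than 0.6 m/s, a fall of about 18 mm, with no finger on it) ((contact force between lid_big and the fingers below 0.05 N and linear speed of lid_big above 0.6 m/s) or (contact force between lid_small and the fingers below 0.05 N and linear speed of lid_small above 0.6 m/s)).
It fails at once if a pot is tipped by more than about 17 degrees (angle between any of pot_big, pot_small's own z axis and vertical above 0.3 rad).
It fails at once if a pot is shifted by more than 30 mm (distance of any of pot_big, pot_small from where it was at the start of the episode above 0.03 m).
It fails at once if another thing on the shelf is shifted by more than 30 mm (distance of any of mug, sugar, strainer, coaster, spice_jar from where it was at the start of the episode above 0.03 m).
It also fails if it takes over 72 s, if anything falls off the work surface, if the arm or the gripper's body presses on something with over 40 N, if the wrist force passes 120 N, or if a joint passes its speed limit or range.

### The arm

A 6-joint arm with a two-finger parallel gripper is mounted at the origin on the work surface. World frame = base frame: x ahead of the robot, y to its left, z up, the work surface at z = 0. Lengths are in mm, angles in rad, forces in N, time in s.
With the tool pointing down it reaches from about 350 to 875 mm from the base axis. Payload 4.2 kg.
Tool frame: the origin (TCP) lies at the very end of the fingers, on their centre line; the grasp point (between the pads) lies arm.hold_point_z behind it (arm.hold_point_z is the distance from the TCP to the grasp point, in mm); z points along the fingers, y is the direction in which the jaws open and shut (so a half turn about z gives the same grasp; the last joint's range is limited). The gripper opens to 85 mm and grips with 20 to 120 N. Pads are 22 mm wide; open, the fingers measure 114 mm over their backs; the gripper's body (76 mm by 85 mm) begins 54 mm behind the grasp point. The pads swing forward as they close: fully open they stand 13 mm farther back than shut.
Start: joints at [1.492, 0.385, 0.008, 0, -1.194, -0.259], TCP at [207.1, 589.668, 231.312] pointing down, gripper open.
Joint ranges: [-3.14, 3.14], [-1.21, 2.06], [-1.07, 1.41], [-3.16, 2.05], [-2.99, -0.16], [-3.1, 3.1]. Speed limits (rad/s): [2.79, 2.79, 3.14, 3.14, 3.14, 3.14].

### API

Orientations are given as a unit quaternion [x, y, z, w].
In Python, from bench import arm gives the robot as it stands.
- The arm moves only by the tool step_arm, never from a script. Its argument "series" is a list of rows, each a list of 6 numbers: the shift along the world's x, y, z scaled (see below), then the turn, a rotation vector about the world's x, y, z scaled (see below). A call has 1 to 12 rows; each row is the pose to reach, as a shift and turn from the pose commanded when the call began; what a row does not reach only later rows make up. The controller multiplies each number of a shift by 400 mm and each number of a turn by pi/2 rad. A row lasts 1/12 s, in which the tool goes at most 41.7 mm and 7.16 degrees, less where a joint would pass 70% of its speed; a pose out of reach is approached as far as the arm can. A call with a number of a shift or a turn outside -1 to 1 is refused whole. A call with a gripper value outside its range is refused whole. "jaw" is the opening, from -1 (shut) to 1 (fully open), set as the call begins (left out, the last holds). The fingers move at their own pace and stop on an object; the grip force is fixed at half the most. Time passes only in rows, so rows that repeat a pose let the fingers close. It gives the time, the measured TCP pose, the force and the opening at its end, in the units of the state.
- arm.read_state(): the state, without advancing time (a new reading comes with each control period).
- arm.get_image(name): name is "scene" or "top" or "wrist"; returns a dict with "image" (420x560x3 uint8, red, green, blue), "camera_matrix" (3x3 intrinsics, pixels), "k1" (the pictures are not rectified: a ray, as slopes to the right and down, at radius r is drawn at 1 + k1 r^2 times it, then the intrinsics apply), "world_from_camera" (4x4, takes a point from camera to world coordinates). Camera axes: x right, y up, looking along -z (the intrinsics and any distortion apply to the point x, -y, -z); pixel columns grow to the right and rows downward; lengths in mm; the calibration is good to about 2 mm. A picture is of the moment at which its call begins. There is no depth.
- arm.job_done(): hands the job in, once; it reports no verdict.
The state is a dict: "clock": time; "joints": joint angles; "joint_vel": joint speeds; "joint_efforts": joint torques, N m; "position": TCP position; "ee_rot": TCP orientation; "contact_force": force on the tool from outside, world axes, zero at the start; "wrist_torque": the same for the moment, N m; "gripper_width": finger opening in mm.
Only numpy, scipy, OpenCV 4.12 (cv2) and the standard library are available. Lean on these libraries where they do the work, as an engineer would, in place of code of your own. Each camera call takes 0.05 s, during which the arm holds its last target.

## Working session

There is one attempt and no reset: what is moved stays moved. The work goes in short steps, Python scripts to look and compute and a tool call to move; the robot and the scene stay as the last step left them, time stands still between calls to the robot, and variables do not carry over. Pictures are saved under pics/ and viewed, and the job is handed in when it is done.

Besides the shell and the picture viewer there is one more tool, called after "Request:" by a JSON object that holds its "api" and its "payload". step_arm: Moves the arm, as the interface text tells. Shifts and turns lie within -1 to 1; 1 stands for 400 mm of shift or pi/2 rad of turn. Its arguments: {"type":"object","properties":{"series":{"type":"array","items":{"type":"array","items":{"type":"number","minimum":-1,"maximum":1}}},"jaw":{"type":"number"}},"required":["series"]}

```bash
ls; mkdir -p pics; python3 - <<'E'
from bench import arm
import cv2,numpy as np
s=arm.read_state(); print(s); print(arm.hold_point_z)
for n in ["scene","top","wrist"]:
    d=arm.get_image(n); cv2.imwrite(f"pics/{n}0.png",d["image"][:,:,::-1])
    np.savez(f"pics/{n}0.npz",**d)
    print(n,d["camera_matrix"],d["k1"],np.round(d["world_from_camera"],3))
E
```

```text
pics
{'clock': 0.0, 'joints': array([ 1.49155313e+00,  3.85589978e-01,  6.60969886e-03, -4.87592378e-04,
       -1.19399010e+00, -2.58569331e-01]), 'joint_vel': array([ 0.00058298,  0.00149483, -0.00104142,  0.00017131,  0.00062942,
       -0.00071131]), 'joint_efforts': array([-8.55871222e-04, -3.92293167e+01,  1.88402599e+01,  4.18611914e+00,
       -4.65885911e-03,  1.26845510e-06]), 'position': array([206.9495646 , 589.12279035, 230.19678633]), 'ee_rot': array([ 9.85753485e-01, -1.68192844e-01, -1.28349194e-04,  1.10294853e-03]), 'contact_force': array([ 0.19590225, -0.66776353, -0.71718632]), 'wrist_torque': array([-0.02924443,  0.01910746,  0.01607895]), 'gripper_width': 85.29126637708411}
18.700000000000003
scene [[410.92507562   0.         274.34896447]
 [  0.         410.92507562 213.0887215 ]
 [  0.           0.           1.        ]] 0.010501492606620378 [[-1.600000e-01 -8.290000e-01  5.360000e-01  1.118756e+03]
 [ 9.870000e-01 -1.290000e-01  9.400000e-02  1.064260e+02]
 [-8.000000e-03  5.440000e-01  8.390000e-01  9.748530e+02]
 [ 0.000000e+00  0.000000e+00  0.000000e+00  1.000000e+00]]
top [[467.41114117   0.         281.70268935]
 [  0.         467.41114117 213.72594575]
 [  0.           0.           1.        ]] -0.16121934639002147 [[ 2.50000e-02  9.88000e-01 -1.53000e-01  3.26879e+02]
 [-1.00000e+00  2.40000e-02 -7.00000e-03 -3.19300e+00]
 [-4.00000e-03  1.54000e-01  9.88000e-01  1.33189e+03]
 [ 0.00000e+00  0.00000e+00  0.00000e+00  1.00000e+00]]
wrist [[297.87244201   0.         277.71363637]
 [  0.         297.87244201 210.64045859]
 [  0.           0.           1.        ]] -0.009492036017927589 [[-3.31000e-01  8.94000e-01  3.01000e-01  2.84302e+02]
 [-9.43000e-01 -3.15000e-01 -1.03000e-01  5.62619e+02]
 [ 3.00000e-03 -3.18000e-01  9.48000e-01  3.73141e+02]
 [ 0.00000e+00  0.00000e+00  0.00000e+00  1.00000e+00]]
```

View pics/scene0.png

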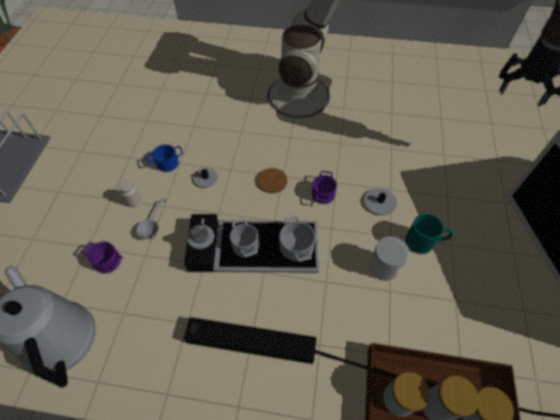

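View pics/top0.png

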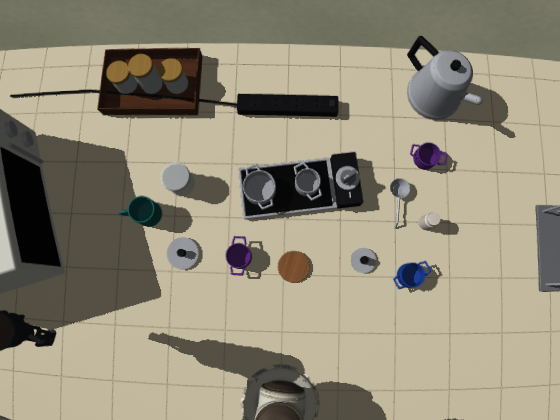

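View pics/wrist0.png

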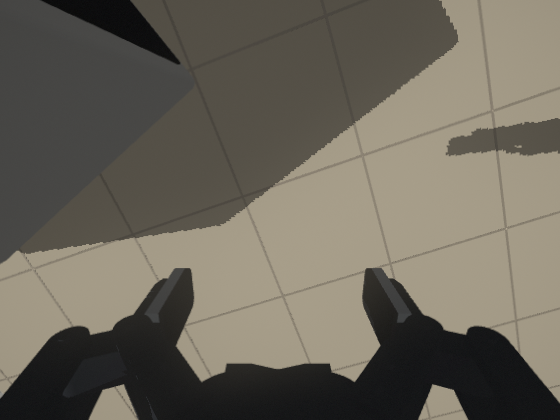

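The top view shows two lid candidates: the larger at (183,253) and the smaller at (364,260). The steel pots on the plate are big (259,187) and small (307,181), and the dial is at (347,178). The purple and blue pots are decoys. I'll confirm with enlarged crops.

```bash
cat > h.py <<'E'
import numpy as np,cv2
def load(f):
    return dict(np.load(f))
def pix(d,P):
    T=d["world_from_camera"];p=np.linalg.inv(T)@np.append(P,1);u=np.array([p[0],-p[1]])/-p[2]
    u=u*(1+float(d["k1"])*(u@u));K=d["camera_matrix"];return np.array([K[0,0]*u[0]+K[0,2],K[1,1]*u[1]+K[1,2]])
def ray(d,px):
    K=d["camera_matrix"];q=np.array([(px[0]-K[0,2])/K[0,0],(px[1]-K[1,2])/K[1,1]]);u=q.copy()
    for _ in range(20):u=q/(1+float(d["k1"])*(u@u))
    T=d["world_from_camera"];v=T[:3,:3]@np.array([u[0],-u[1],-1]);return T[:3,3],v/np.linalg.norm(v)
def atz(d,px,z):
    o,v=ray(d,px);return o+v*(z-o[2])/v[2]
def tri(*obs):
    A=np.zeros((3,3));b=np.zeros(3);R=[ray(d,p) for d,p in obs]
    for o,v in R:
        M=np.eye(3)-np.outer(v,v);A+=M;b+=M@o
    X=np.linalg.solve(A,b);return X,max(np.linalg.norm((np.eye(3)-np.outer(v,v))@(X-o)) for o,v in R)
def crop(d,box,s,f,marks=[]):
    x0,y0,x1,y1=box;im=cv2.resize(d["image"][y0:y1,x0:x1,::-1],None,fx=s,fy=s,interpolation=cv2.INTER_CUBIC)
    for m in marks:
        c=np.round((np.asarray(m)+.5-[x0,y0])*s).astype(int);cv2.circle(im,tuple(int(v) for v in c),1,(0,255,0),-1)
    cv2.imwrite(f,im)
def circ(c,r,n=40):
    t=np.linspace(0,2*np.pi,n,False);return [np.array([c[0]+r*np.cos(a),c[1]+r*np.sin(a),c[2]]) for a in t]
E
python3 - <<'E'
from h import *
t=load("pics/top0.npz");s=load("pics/scene0.npz")
crop(t,(150,140,400,290),3.2,"pics/topcrop.png")
crop(s,(170,130,420,290),3.2,"pics/scenecrop.png")
for n,p,z in [("bl",(183,253),8),("sl",(364,260),8),("bp",(259,187),72),("sp",(307,181),72),("dial",(347,178),99)]: print(n,atz(t,p,z).round(1))
E
```

```text
bl [412.  285.5   8. ]
sl [ 405.2 -230.4    8. ]
bp [595.4  70.6  72. ]
sp [615.6 -61.4  72. ]
dial [ 620.6 -168.6   99. ]
```

View pics/topcrop.png

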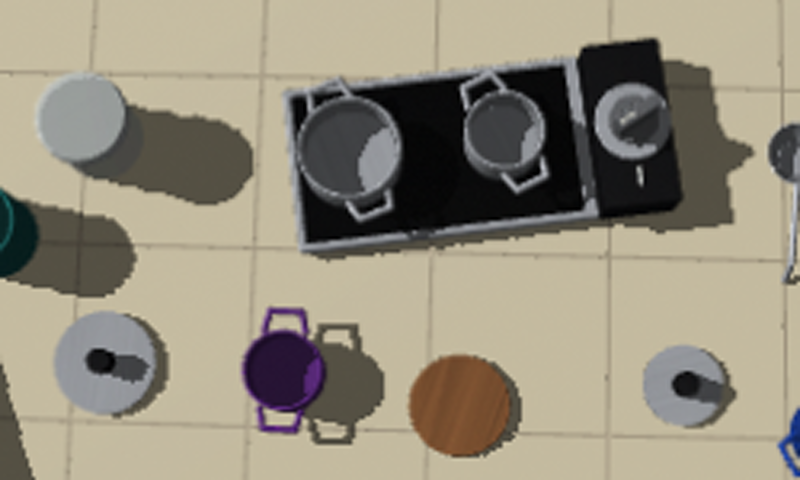

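View pics/scenecrop.png

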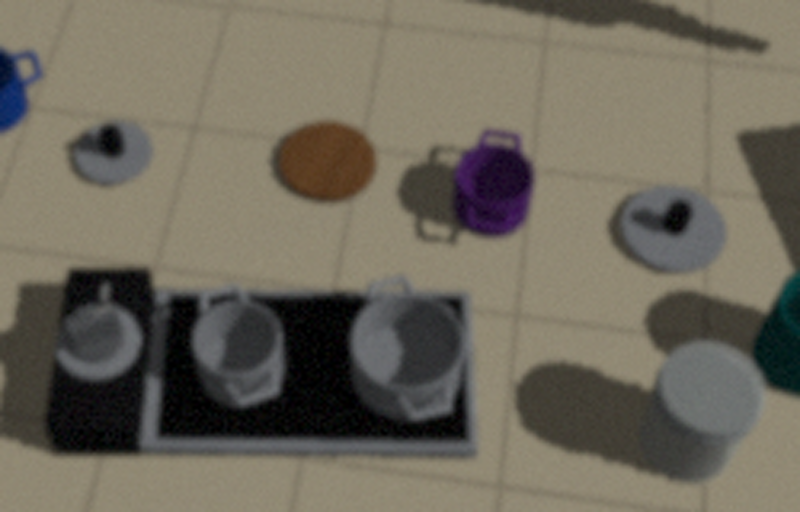

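The crops confirm the job items by colour and size. The large steel lid is at (183,253), the small steel lid at (364,260), the steel pots are on the plate, and the purple and blue pots aren't meant. The dial's bar points up and to the right, and the white tick is at crop pixel (640,176). Next I'll triangulate and overlay.

```bash
python3 - <<'E'
from h import *
t=load("pics/top0.npz");s=load("pics/scene0.npz")
a=lambda x,y:(150+x/3.2-.5,140+y/3.2-.5); b=lambda x,y:(170+x/3.2-.5,130+y/3.2-.5)
for n,p,q in [("Lbig knob",a(100,361),b(679,212)),("Lbig disc",a(105,362),b(671,228)),("Lsm knob",a(686,383),b(112,134)),("Lsm disc",a(685,386),b(112,153)),("Pbig rim",a(350,150),b(408,338)),("Psm rim",a(504,131),b(239,341)),("tick -x end",a(641,185),b(105,286))]:
    X,e=tri((t,p),(s,q));print(n,X.round(1),round(e,1))
C=[((411,285.5,10),46),((405,-231,10),36),((595,70,72),45),((615,-62,72),35)]
mk=[P for c,r in C for P in circ(c,r)]
crop(t,(150,140,400,290),3.2,"pics/topov.png",[pix(t,P) for P in mk])
crop(s,(170,130,420,290),3.2,"pics/sceneov.png",[pix(s,P) for P in mk])
E
```

```text
Lbig knob [412.2 288.   31.1] 1.0
Lbig disc [413.  287.3   7.5] 0.3
Lsm knob [ 405.7 -224.7   34.3] 0.8
Lsm disc [ 404.9 -229.3    4.2] 0.5
Pbig rim [597.5  71.8  70. ] 0.7
Psm rim [618.5 -60.9  65.5] 0.8
tick -x end [ 576.7 -182.9   52. ] 0.1
```

View pics/topov.png

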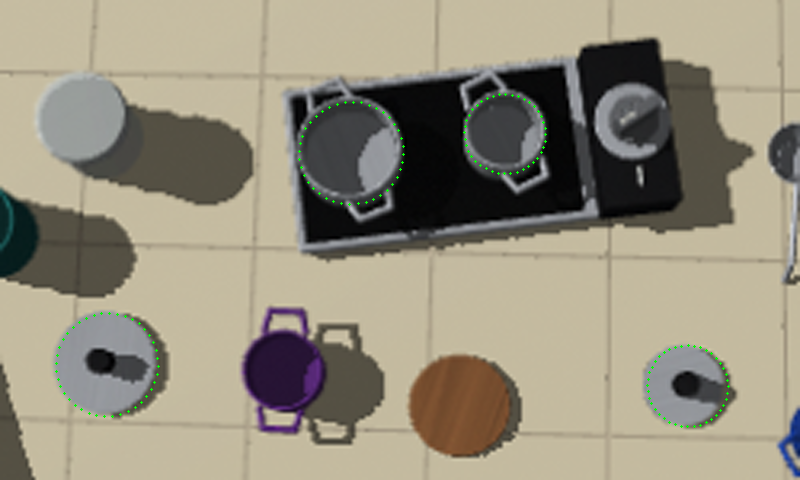

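View pics/sceneov.png

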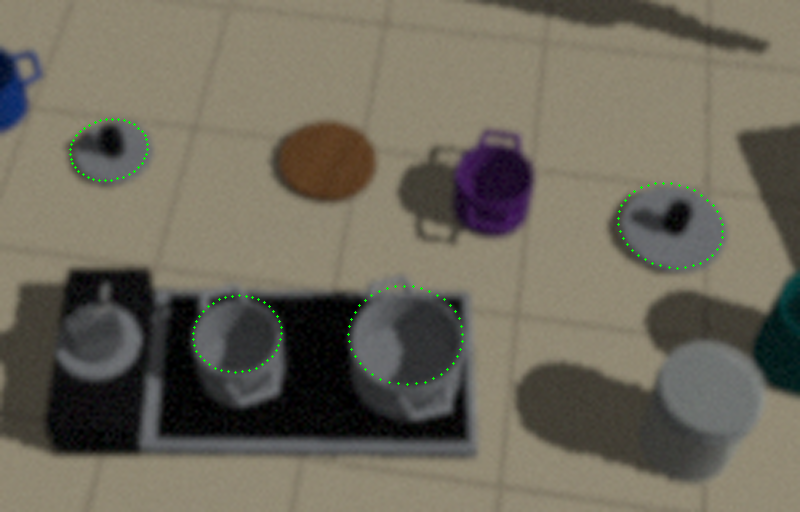

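Overlays agree to about 2 mm, and the heights fit: lids on the shelf, rims at about 72. Moving over the big lid.

Request:
{"api": "step_arm", "payload": {"series": [[0.018,-0.1,0],[0.036,-0.2,0],[0.054,-0.3,0],[0.072,-0.4,0],[0.09,-0.5,0],[0.11,-0.6,0],[0.19,-0.63,-0.02],[0.27,-0.66,-0.04],[0.35,-0.69,-0.06],[0.43,-0.72,-0.08],[0.515,-0.757,-0.1],[0.515,-0.757,-0.1]], "jaw": 1}}

```text
invalid input at $.series[0]: expected 6 numbers
```

Request:
{"api": "step_arm", "payload": {"series": [[0.018,-0.1,0,0,0,0],[0.036,-0.2,0,0,0,0],[0.054,-0.3,0,0,0,0],[0.072,-0.4,0,0,0,0],[0.09,-0.5,0,0,0,0],[0.11,-0.6,0,0,0,0],[0.19,-0.63,-0.02,0,0,0],[0.27,-0.66,-0.04,0,0,0],[0.35,-0.69,-0.06,0,0,0],[0.43,-0.72,-0.08,0,0,0],[0.515,-0.757,-0.1,0,0,0],[0.515,-0.757,-0.1,0,0,0]], "jaw": 1}}

```text
clock: 1.15
position: [416.4, 284.1, 189.1]
ee_rot: [0.985, -0.171, -0.001, 0.002]
contact_force: [-0.6, 0.4, 1.0]
gripper_width: 85.4
```

```bash
cat > look.py <<'E'
import sys
from bench import arm
from h import *
tag=sys.argv[1]
for n in sys.argv[2:]:
    d=arm.get_image(n);np.savez(f"pics/{n}{tag}.npz",**d);cv2.imwrite(f"pics/{n}{tag}.png",d["image"][:,:,::-1])
s=arm.read_state();print(s["clock"],s["position"].round(1),s["ee_rot"].round(4),s["contact_force"].round(1),round(s["gripper_width"],1),s["joints"].round(2))
E
python3 look.py 1 wrist
```

```text
1.2 [414.8 284.9 189.7] [ 9.853e-01 -1.707e-01 -8.000e-04  1.400e-03] [-0.9  0.3 -0.2] 85.3 [ 0.92  0.22 -0.35 -0.   -1.01  0.3 ]
```

View pics/wrist1.png

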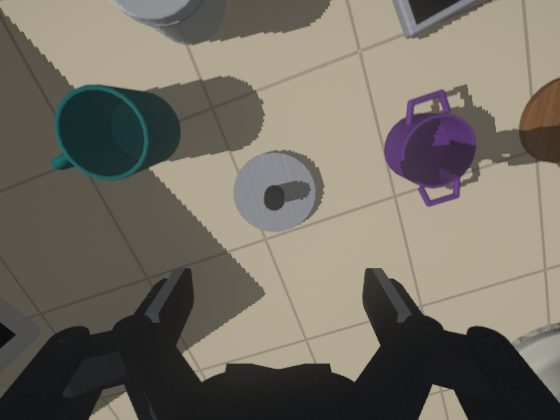

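The wrist view shows the big lid's disc at (275,192) and its knob top at about (274,198), between the mug and the purple pot.

```bash
python3 - <<'E'
from h import *
w=load("pics/wrist1.npz");t=load("pics/top0.npz");s=load("pics/scene0.npz")
print(atz(w,(275,192),10),atz(w,(274,203),38))
print(tri((w,(275,192)),(t,(182.3,252.6))))
mk=circ((413,286.5,10),46)+circ((413,286.5,38),11,20)
crop(w,(210,130,340,260),5,"pics/w1c.png",[pix(w,P) for P in mk])
E
```

```text
[412.99486018 287.74651525  10.        ] [409.34000188 290.0512256   38.        ]
(array([412.90369852, 287.58247371,   9.22484151]), np.float64(0.25474528085059106))
```

View pics/w1c.png

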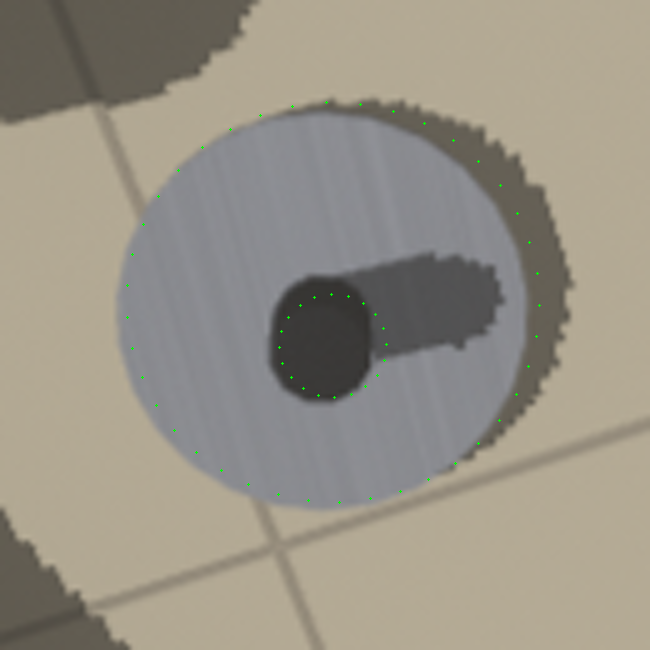

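Request:
{"api": "step_arm", "payload": {"series": [[-0.001,0.004,-0.08,0,0,0],[-0.001,0.004,-0.16,0,0,0],[-0.001,0.004,-0.24,0,0,0],[-0.001,0.004,-0.3,0,0,0],[-0.001,0.004,-0.35,0,0,0],[-0.001,0.004,-0.35,0,0,0]]}}

```text
clock: 1.7
position: [410.0, 286.6, 47.8]
ee_rot: [0.986, -0.168, -0.002, 0.004]
contact_force: [-0.5, -1.0, -0.1]
gripper_width: 85.4
```

```bash
python3 look.py 2 wrist
```

```text
1.75 [411.3 287.7  49.9] [ 0.9858 -0.1676 -0.0011  0.0021] [0.4 0.4 0.6] 85.2 [ 0.93  0.4  -0.51 -0.   -0.66  0.3 ]
```

View pics/wrist2.png

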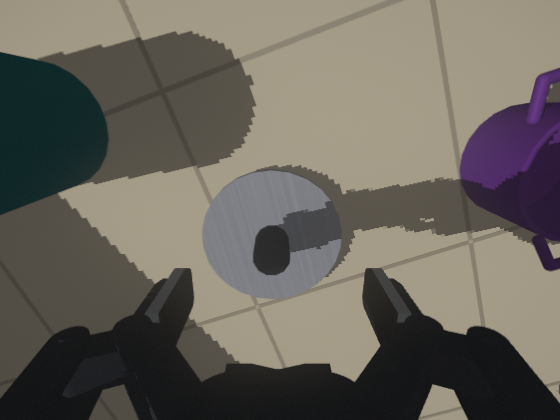

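The wrist view shows the knob top at (271,241), slightly left of the jaw midline at x≈278. Refining.

```bash
python3 - <<'E'
from h import *
w=load("pics/wrist2.npz")
print(w["world_from_camera"].round(3))
print(atz(w,(272,235),10),atz(w,(271,241),38))
mk=circ((412.6,289,10),46,60)+circ((412.6,289,38),11,20)
crop(w,(190,150,360,310),4,"pics/w2c.png",[pix(w,P) for P in mk])
E
```

```text
[[-3.31000e-01  8.92000e-01  3.06000e-01  4.88120e+02]
 [-9.44000e-01 -3.16000e-01 -9.80000e-02  2.60645e+02]
 [ 9.00000e-03 -3.22000e-01  9.47000e-01  1.90318e+02]
 [ 0.00000e+00  0.00000e+00  0.00000e+00  1.00000e+00]]
[415.05347659 288.4690387   10.        ] [423.15361368 285.90415966  38.        ]
```

View pics/w2c.png

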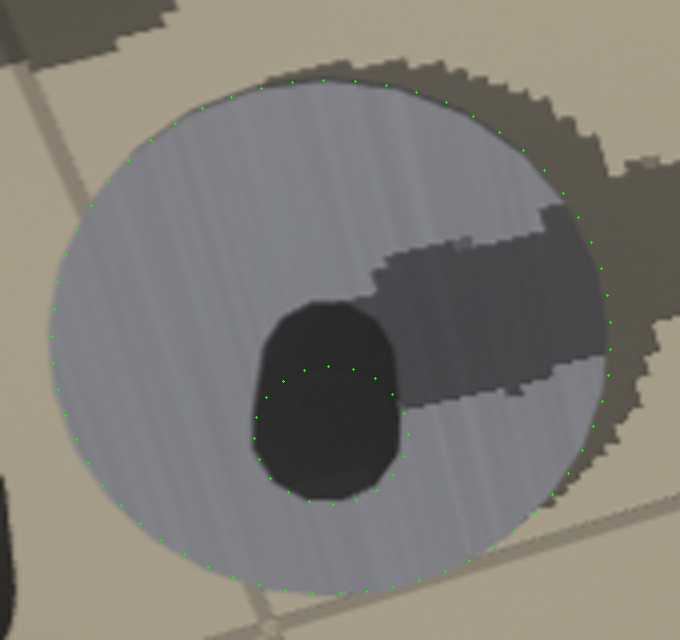

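Request:
{"api": "step_arm", "payload": {"series": [[0,0.0025,-0.03,0,0,0],[0,0.0025,-0.06,0,0,0],[0,0.0025,-0.09,0,0,0],[0,0.0025,-0.09,0,0,0],[0,0.0025,-0.09,0,0,0]]}}

```text
clock: 2.17
position: [413.0, 290.3, 16.5]
ee_rot: [0.986, -0.168, 0.0, -0.001]
contact_force: [-0.7, 0.2, -0.1]
gripper_width: 85.3
```

Request:
{"api": "step_arm", "payload": {"series": [[0,0,0,0,0,0],[0,0,0,0,0,0],[0,0,0,0,0,0],[0,0,0,0,0,0],[0,0,0,0,0,0],[0,0,0,0,0,0],[0,0,0,0,0,0],[0,0,0,0,0,0],[0,0,0,0,0,0]], "jaw": -1}}

```text
clock: 2.92
position: [412.9, 289.6, 15.9]
ee_rot: [0.986, -0.168, 0.0, -0.0]
contact_force: [-1.0, 0.3, 5.1]
gripper_width: 20.0
```

```bash
python3 look.py 3 wrist
```

```text
2.9667 [412.9 289.6  15.9] [ 9.858e-01 -1.680e-01  2.000e-04 -2.000e-04] [-0.9 -1.   5.4] 19.8 [ 0.93  0.46 -0.54  0.   -0.57  0.3 ]
```

View pics/wrist3.png

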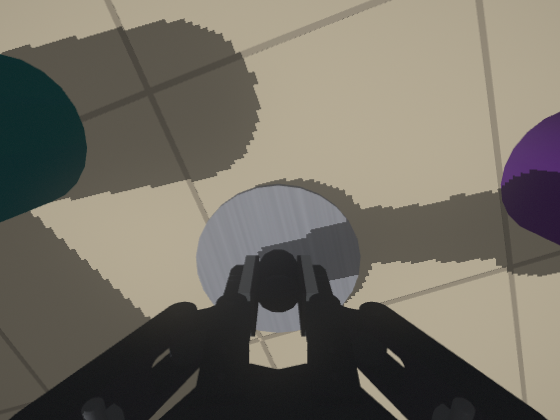

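Gripped at about 20 mm with light pressure. Lifting and checking.

Request:
{"api": "step_arm", "payload": {"series": [[0,0,0.01,0,0,0],[0,0,0.03,0,0,0],[0,0,0.06,0,0,0],[0,0,0.1,0,0,0],[0,0,0.15,0,0,0],[0,0,0.2,0,0,0],[0,0,0.25,0,0,0],[0,0,0.3,0,0,0],[0,0,0.34,0,0,0],[0,0,0.35,0,0,0]]}}

```text
clock: 3.8
position: [413.7, 290.5, 158.5]
ee_rot: [0.986, -0.168, 0.002, -0.002]
contact_force: [-0.1, -0.1, -1.6]
gripper_width: 19.7
```

Request:
{"api": "step_arm", "payload": {"series": [[0.03,-0.035,0,0,0,0],[0.07,-0.083,0,0,0,0],[0.11,-0.13,0,0,0,0],[0.15,-0.178,0,0,0,0],[0.19,-0.225,0,0,0,0],[0.23,-0.272,0,0,0,0],[0.27,-0.32,0,0,0,0],[0.31,-0.367,0,0,0,0],[0.35,-0.415,0,0,0,0],[0.38,-0.45,0,0,0,0],[0.38,-0.45,0,0,0,0],[0.38,-0.45,0,0,0,0]]}}

```text
clock: 4.8
position: [564.3, 108.5, 154.1]
ee_rot: [0.986, -0.169, -0.001, 0.0]
contact_force: [-0.7, 0.6, -1.8]
gripper_width: 20.1
```

```bash
python3 look.py 4 wrist scene top
```

```text
4.95 [563.9 109.9 154.9] [ 9.858e-01 -1.678e-01 -5.000e-04  2.000e-04] [ 0.2  0.9 -1.3] 19.6 [ 0.47  0.37 -0.23 -0.   -0.98  0.76]
```

View pics/wrist4.png

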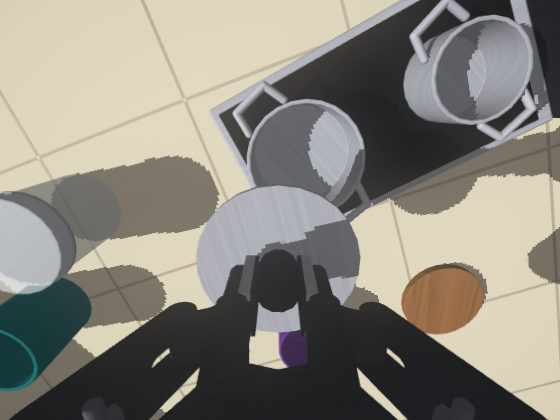

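View pics/scene4.png

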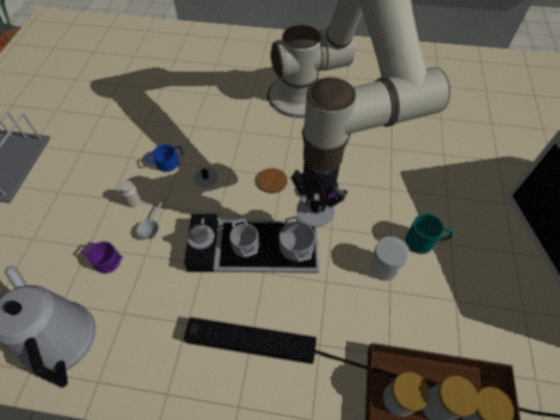

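The lid is held level. The wrist view shows the big pot's rim at about (306,155) and the small pot's rim at about (480,70). Overlaying.

```bash
python3 - <<'E'
from h import *
w=load("pics/wrist4.npz")
mk=circ((597,71,72),45,60)+circ((597,71,72),42,60)+circ((617,-61.5,72),35,50)+circ((563.9,109.9,149),46,60)
crop(w,(180,0,560,340),2.1,"pics/w4c.png",[pix(w,P) for P in mk])
E
```

```text
(no output)
```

View pics/w4c.png

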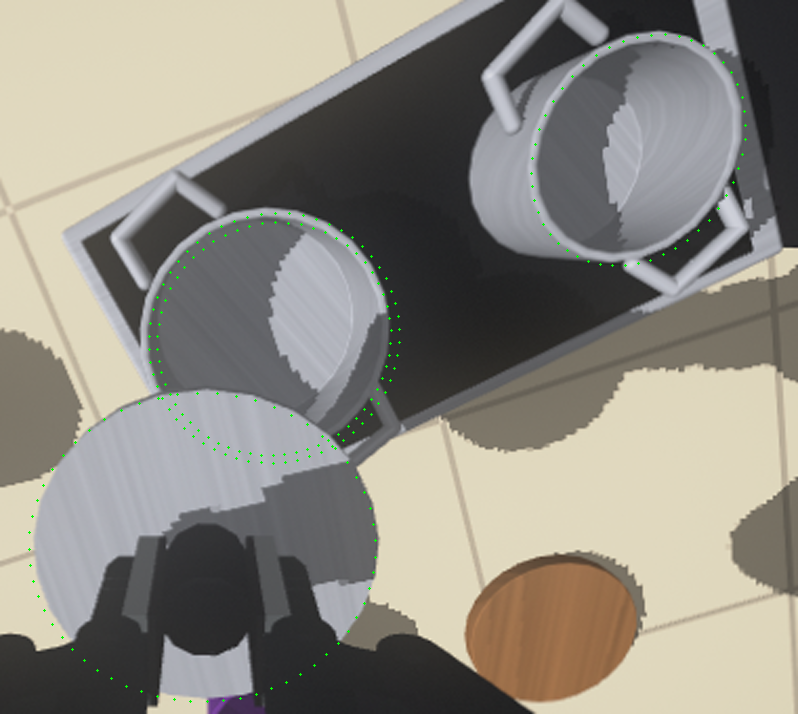

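```bash
cat >> h.py <<'E'
from scipy.optimize import least_squares
def fit(d,pts,r,z,c0):
    # centre of a horizontal circle of known r,z from edge pixels
    Q=np.array([atz(d,p,z)[:2] for p in pts])
    s=least_squares(lambda c:np.hypot(*(Q-c).T)-r,c0);return s.x.round(1),s.fun.round(1)
E
python3 - <<'E'
from h import *
w=load("pics/wrist4.npz")
g=lambda L:[(180+x/2.1-.5,y/2.1-.5) for x,y in L]
print(fit(w,g([(142,330),(265,208),(389,312),(178,247),(350,238)]),45,72,(597,71)))
print(fit(w,g([(531,170),(560,90),(655,33),(742,110),(735,175),(625,262)]),35,72,(617,-61)))
print(fit(w,g([(34,545),(60,465),(205,390),(379,540),(350,460),(205,697)]),46,149,(563,109)))
E
```

```text
(array([599.3,  73.2]), array([-0.4,  0.1, -0.4,  0. ,  0. ]))
(array([617.5, -61.4]), array([-0.2, -0.5, -0.1, -0.6,  0. , -0.6]))
(array([564.2, 108.5]), array([-0.3, -0.5, -0.1, -0.3, -0.5, -0.7]))
```

Request:
{"api": "step_arm", "payload": {"series": [[0.03,-0.03,0,0,0,0],[0.06,-0.06,0,0,0,0],[0.0875,-0.088,0,0,0,0],[0.0875,-0.088,-0.04,0,0,0],[0.0875,-0.088,-0.08,0,0,0],[0.0875,-0.088,-0.11,0,0,0],[0.0875,-0.088,-0.135,0,0,0],[0.0875,-0.088,-0.135,0,0,0],[0.0875,-0.088,-0.135,0,0,0]]}}

```text
clock: 5.7
position: [599.4, 74.8, 101.1]
ee_rot: [0.986, -0.167, -0.0, 0.0]
contact_force: [0.1, 0.1, -0.6]
gripper_width: 20.0
```

```bash
python3 look.py 5 wrist scene; python3 - <<'E'
from h import *
crop(load("pics/scene5.npz"),(240,130,400,280),4,"pics/s5c.png")
E
```

```text
5.8 [600.2  74.8 102.3] [ 9.858e-01 -1.676e-01  8.000e-04 -3.000e-04] [-0.5  0.3 -0.5] 20.0 [ 0.39  0.47 -0.21  0.   -0.89  0.84]
```

View pics/wrist5.png

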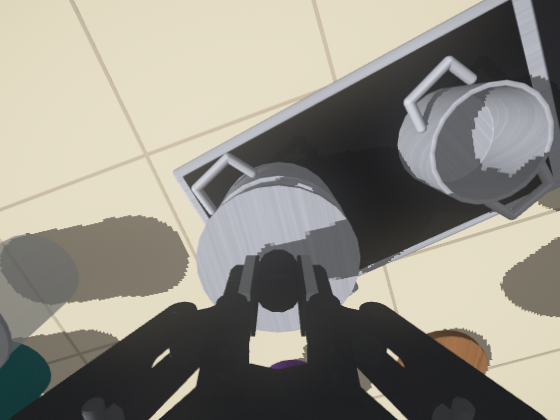

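View pics/s5c.png

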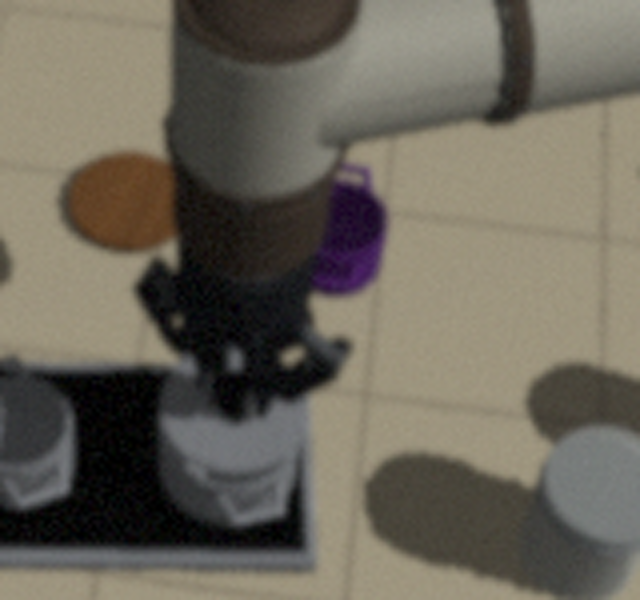

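The lid is centred over the pot. Lowering slowly.

Request:
{"api": "step_arm", "payload": {"series": [[0,0,-0.01,0,0,0],[0,0,-0.02,0,0,0],[0,0,-0.028,0,0,0],[0,0,-0.034,0,0,0],[0,0,-0.04,0,0,0],[0,0,-0.045,0,0,0],[0,0,-0.045,0,0,0],[0,0,-0.045,0,0,0]]}}

```text
clock: 6.47
position: [599.7, 74.2, 83.2]
ee_rot: [0.986, -0.168, -0.0, 0.0]
contact_force: [-0.5, 0.0, -1.9]
gripper_width: 19.8
```

Request:
{"api": "step_arm", "payload": {"series": [[0,0,-0.002,0,0,0],[0,0,-0.004,0,0,0],[0,0,-0.006,0,0,0],[0,0,-0.006,0,0,0],[0,0,-0.006,0,0,0]]}}

```text
clock: 6.88
position: [599.9, 74.3, 81.9]
ee_rot: [0.986, -0.168, 0.0, -0.0]
contact_force: [-2.3, 1.4, 5.4]
gripper_width: 19.9
```

```bash
python3 look.py 6 wrist
```

```text
6.9333 [599.9  74.3  82. ] [ 9.858e-01 -1.679e-01  5.000e-04 -1.000e-04] [-2.2  1.   5.5] 20.1 [ 0.39  0.49 -0.23  0.   -0.85  0.84]
```

View pics/wrist6.png

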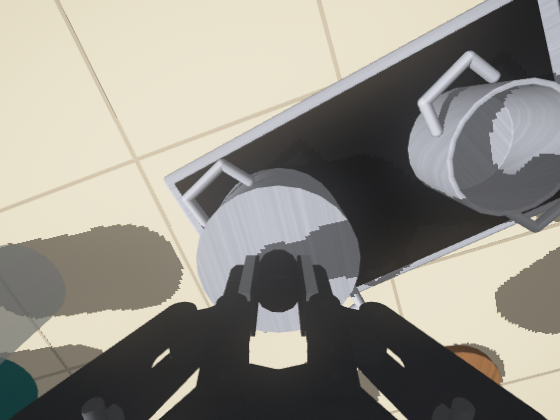

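Contact came at the expected seating height (TCP 82). Releasing.

Request:
{"api": "step_arm", "payload": {"series": [[0,0,0,0,0,0],[0,0,0,0,0,0],[0,0,0,0,0,0],[0,0,0,0,0,0],[0,0,0.02,0,0,0],[0,0,0.05,0,0,0],[0,0,0.1,0,0,0],[0,0,0.17,0,0,0],[0,0,0.25,0,0,0],[-0.08,0,0.25,0,0,0],[-0.1,0,0.25,0,0,0],[-0.1,0,0.25,0,0,0]], "jaw": 0.3}}

```text
clock: 7.93
position: [558.0, 74.2, 182.2]
ee_rot: [0.986, -0.168, 0.0, -0.0]
contact_force: [-0.0, -0.8, 0.0]
gripper_width: 55.3
```

```bash
python3 look.py 7 wrist scene; python3 - <<'E'
from h import *
crop(load("pics/scene7.npz"),(200,180,360,300),4,"pics/s7c.png")
E
```

```text
8.0333 [559.8  74.3 181.4] [ 9.858e-01 -1.679e-01  4.000e-04 -1.000e-04] [-0.  -0.4 -1. ] 55.5 [ 0.42  0.32 -0.22  0.   -1.03  0.81]
```

View pics/wrist7.png

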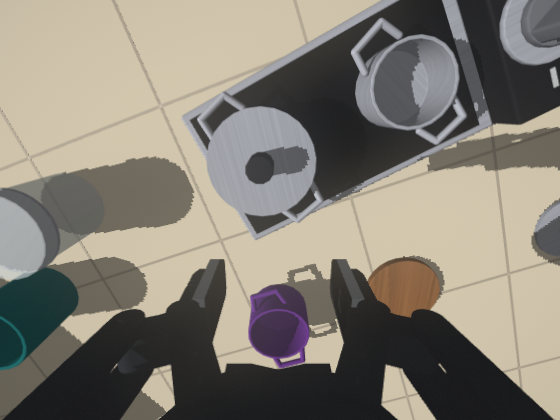

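View pics/s7c.png

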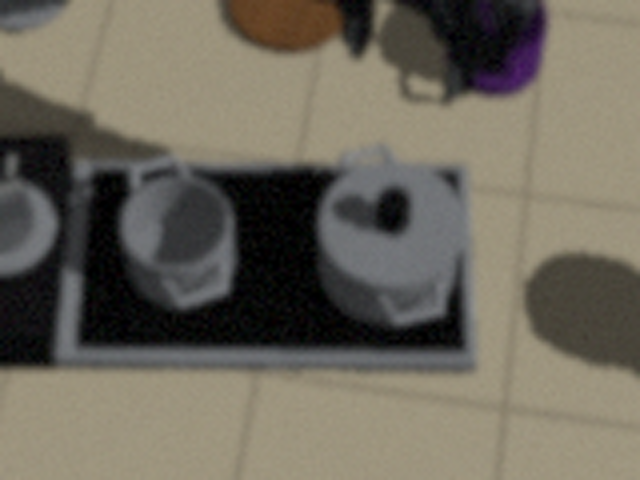

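The big lid sits flat, with the wrist view showing it centred at (261,161). On to the small lid.

Request:
{"api": "step_arm", "payload": {"series": [[-0.03,-0.06,0,0,0,0],[-0.075,-0.15,0,0,0,0],[-0.12,-0.24,0,0,0,0],[-0.165,-0.33,0,0,0,0],[-0.21,-0.42,0,0,0,0],[-0.255,-0.51,0,0,0,0],[-0.3,-0.6,0,0,0,0],[-0.345,-0.69,0,0,0,0],[-0.384,-0.76,0,0,0,0],[-0.384,-0.76,-0.05,0,0,0],[-0.384,-0.76,-0.1,0,0,0],[-0.384,-0.76,-0.1,0,0,0]], "jaw": 1}}

```text
clock: 9.03
position: [403.8, -230.0, 137.4]
ee_rot: [0.986, -0.17, -0.004, -0.0]
contact_force: [-1.0, 0.6, -0.7]
gripper_width: 85.2
```

Request:
{"api": "step_arm", "payload": {"series": [[0,0,0,0,0,0],[0,0,0,0,0,0],[0,0,0,0,0,0]]}}

```text
clock: 9.28
position: [407.4, -229.7, 141.9]
ee_rot: [0.986, -0.168, 0.001, 0.0]
contact_force: [1.0, -0.0, 0.4]
gripper_width: 85.2
```

```bash
python3 look.py 8 wrist;python3 - <<'E'
from h import *
w=load("pics/wrist8.npz")
mk=circ((406,-229.5,10),36,60)+circ((406,-229.5,38),11,20)
crop(w,(190,120,370,300),3.5,"pics/w8c.png",[pix(w,P) for P in mk])
E
```

```text
9.3333 [ 407.3 -229.7  141.9] [ 9.859e-01 -1.675e-01  1.100e-03  1.000e-04] [ 0.5 -0.8  0.8] 85.9 [-0.16  0.21 -0.5   0.   -0.86  1.4 ]
```

View pics/wrist8.png

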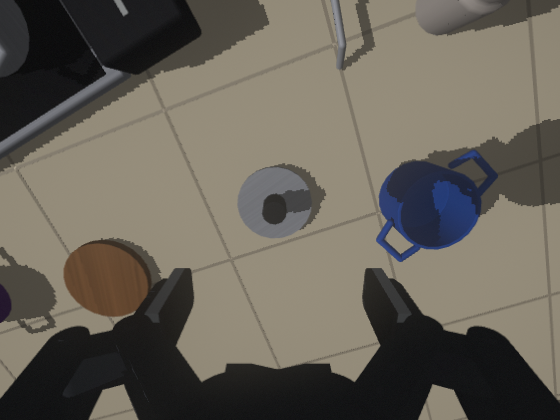

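View pics/w8c.png

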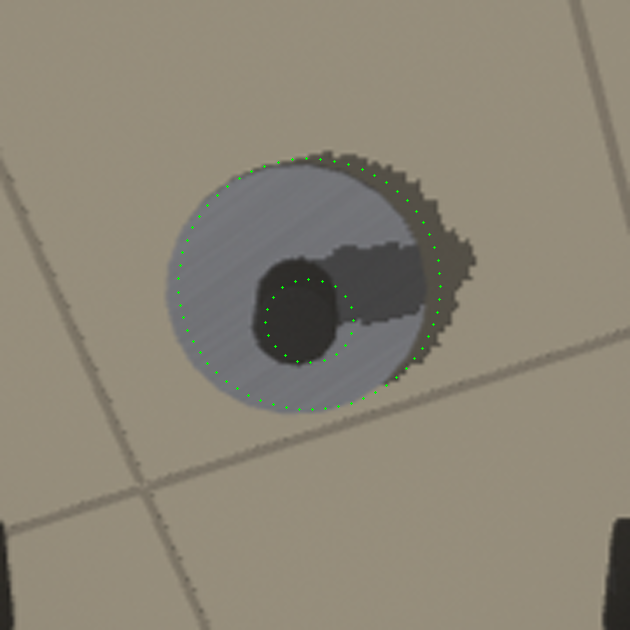

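The small lid is at wrist pixel (275,202), next to the coaster and the blue decoy pot. It lies a few mm left of my estimate, so I'll fit the circle.

```bash
python3 - <<'E'
from h import *
w=load("pics/wrist8.npz")
g=lambda L:[(190+x/3.5-.5,120+y/3.5-.5) for x,y in L]
print(fit(w,g([(167,288),(300,165),(428,290),(390,383),(300,413),(200,210),(205,370),(395,205)]),36,10,(406,-227)))
print(fit(w,g([(253,325),(340,320),(297,364),(270,354),(325,354)]),11,38,(406,-227)))
E
```

```text
(array([ 405.3, -226.6]), array([ 0.6, -0.2, -0.7,  0.7, -0.4, -0.3, -1. , -0.2]))
(array([ 406.7, -226.4]), array([-0. , -0.2,  0.1, -0.2,  0. ]))
```

Request:
{"api": "step_arm", "payload": {"series": [[-0.002,0.008,-0.06,0,0,0],[-0.002,0.008,-0.12,0,0,0],[-0.002,0.008,-0.18,0,0,0],[-0.002,0.008,-0.225,0,0,0],[-0.002,0.008,-0.225,0,0,0],[-0.002,0.008,-0.225,0,0,0],[-0.002,0.008,-0.225,0,0,0]]}}

```text
clock: 9.92
position: [406.7, -226.7, 52.2]
ee_rot: [0.986, -0.168, 0.001, 0.0]
contact_force: [0.0, 0.5, 1.8]
gripper_width: 85.4
```

```bash
python3 look.py 9 wrist;python3 - <<'E'
from h import *
w=load("pics/wrist9.npz")
mk=circ((405.5,-226.5,10),36,60)+circ((405.5,-226.5,38),11,20)
crop(w,(180,120,390,330),3,"pics/w9c.png",[pix(w,P) for P in mk])
E
```

```text
9.9667 [ 406.8 -226.7   52.5] [ 9.858e-01 -1.677e-01  1.700e-03  1.000e-04] [-0.9 -0.3  0.7] 85.4 [-0.16  0.34 -0.6   0.   -0.62  1.39]
```

View pics/w9c.png

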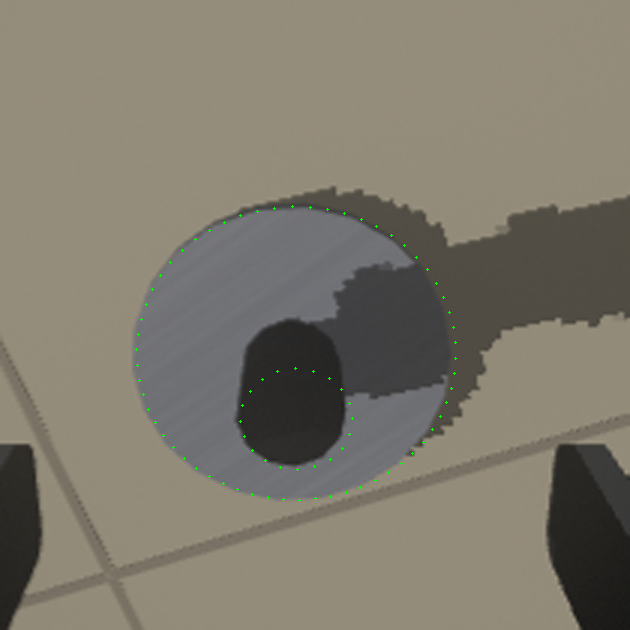

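Request:
{"api": "step_arm", "payload": {"series": [[-0.002,0.002,-0.03,0,0,0],[-0.002,0.002,-0.06,0,0,0],[-0.002,0.002,-0.09,0,0,0],[-0.002,0.002,-0.09,0,0,0],[-0.002,0.002,-0.09,0,0,0]]}}

```text
clock: 10.38
position: [405.1, -225.9, 15.8]
ee_rot: [0.986, -0.168, 0.001, 0.0]
contact_force: [-0.4, 0.6, 0.8]
gripper_width: 85.4
```

Request:
{"api": "step_arm", "payload": {"series": [[0,0,0,0,0,0],[0,0,0,0,0,0],[0,0,0,0,0,0],[0,0,0,0,0,0],[0,0,0,0,0,0],[0,0,0,0,0,0],[0,0,0,0,0,0],[0,0,0,0,0,0],[0,0,0,0,0,0]], "jaw": -1}}

```text
clock: 11.13
position: [404.8, -225.8, 15.5]
ee_rot: [0.986, -0.168, 0.0, 0.0]
contact_force: [-0.5, 1.4, 4.9]
gripper_width: 20.4
```

Request:
{"api": "step_arm", "payload": {"series": [[0,0,0.01,0,0,0],[0,0,0.03,0,0,0],[0,0,0.06,0,0,0],[0,0,0.1,0,0,0],[0,0,0.15,0,0,0],[0,0,0.2,0,0,0],[0,0,0.25,0,0,0],[0,0,0.3,0,0,0],[0,0,0.34,0,0,0],[0,0,0.36,0,0,0],[0,0,0.36,0,0,0]]}}

```text
clock: 12.05
position: [405.4, -225.9, 160.9]
ee_rot: [0.986, -0.168, 0.002, 0.0]
contact_force: [-0.2, -0.7, -1.1]
gripper_width: 19.8
```

```bash
python3 look.py 10 wrist
```

```text
12.1 [ 404.6 -225.7  159.4] [ 9.857e-01 -1.682e-01  8.000e-04 -2.000e-04] [ 0.7  0.6 -2.1] 20.2 [-0.16  0.18 -0.48 -0.   -0.91  1.39]
```

View pics/wrist10.png

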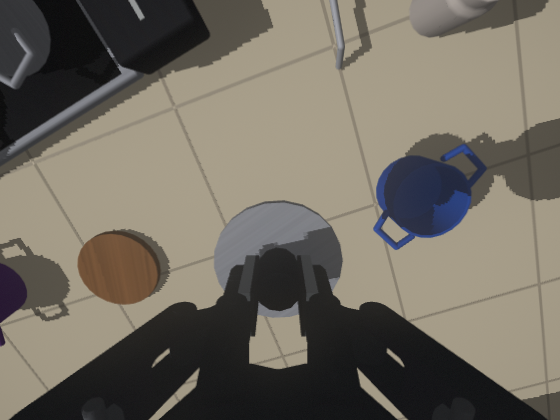

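Request:
{"api": "step_arm", "payload": {"series": [[0.03,0.033,0,0,0,0],[0.08,0.087,0,0,0,0],[0.13,0.141,0,0,0,0],[0.18,0.195,0,0,0,0],[0.23,0.25,0,0,0,0],[0.28,0.304,0,0,0,0],[0.33,0.358,0,0,0,0],[0.38,0.412,0,0,0,0],[0.405,0.44,0,0,0,0],[0.416,0.452,0,0,0,0],[0.416,0.452,0,0,0,0],[0.416,0.452,0,0,0,0]]}}

```text
clock: 13.1
position: [569.7, -45.4, 157.9]
ee_rot: [0.986, -0.168, -0.001, 0.0]
contact_force: [0.0, -1.0, -0.0]
gripper_width: 20.1
```

Request:
{"api": "step_arm", "payload": {"series": [[0,0,0,0,0,0],[0,0,0,0,0,0]]}}

```text
clock: 13.27
position: [570.0, -45.9, 159.0]
ee_rot: [0.986, -0.169, -0.0, 0.0]
contact_force: [1.8, -0.2, -0.9]
gripper_width: 20.0
```

```bash
python3 look.py 11 wrist;python3 - <<'E'
from h import *
w=load("pics/wrist11.npz");
mk=circ((617.5,-61.4,72),35,60)+circ((571,-45,153.5),36,60)
crop(w,(180,40,400,330),2.05,"pics/w11c.png",[pix(w,P) for P in mk])
E
```

```text
13.3167 [570.1 -45.9 159.1] [ 9.857e-01 -1.687e-01 -1.000e-04  0.000e+00] [-0.5 -0.3 -0.9] 19.7 [ 0.2   0.36 -0.23 -0.   -0.99  1.03]
```

View pics/wrist11.png

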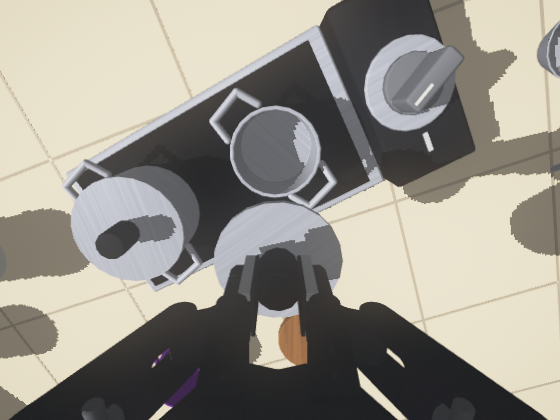

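View pics/w11c.png

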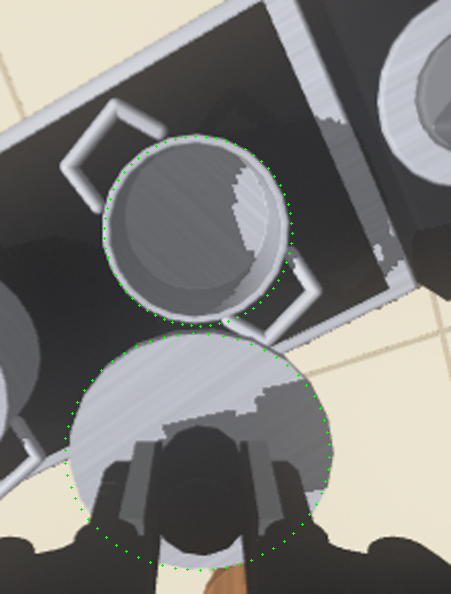

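The small pot's rim (275,151) and the held lid (278,258) both match the overlays within 1 mm. Moving over the pot and lowering.

Request:
{"api": "step_arm", "payload": {"series": [[0.04,-0.013,0,0,0,0],[0.08,-0.026,0,0,0,0],[0.118,-0.038,0,0,0,0],[0.118,-0.038,-0.04,0,0,0],[0.118,-0.038,-0.08,0,0,0],[0.118,-0.038,-0.12,0,0,0],[0.118,-0.038,-0.145,0,0,0],[0.118,-0.038,-0.145,0,0,0],[0.118,-0.038,-0.145,0,0,0],[0.118,-0.038,-0.145,0,0,0]]}}

```text
clock: 14.15
position: [618.8, -60.3, 102.1]
ee_rot: [0.986, -0.168, 0.001, -0.0]
contact_force: [0.8, -1.1, -0.7]
gripper_width: 19.8
```

```bash
python3 look.py 12 wrist
```

```text
14.2 [618.9 -60.2 102.3] [ 9.858e-01 -1.680e-01  1.200e-03 -2.000e-04] [ 0.  -0.1 -0.2] 19.9 [ 0.16  0.49 -0.17  0.   -0.91  1.07]
```

View pics/wrist12.png

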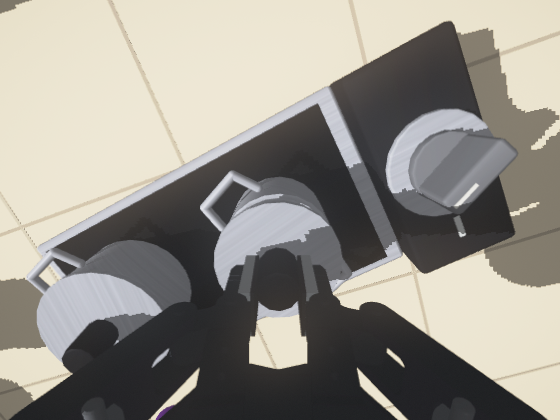

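Request:
{"api": "step_arm", "payload": {"series": [[-0.002,-0.001,-0.01,0,0,0],[-0.002,-0.001,-0.02,0,0,0],[-0.002,-0.001,-0.028,0,0,0],[-0.002,-0.001,-0.034,0,0,0],[-0.002,-0.001,-0.04,0,0,0],[-0.002,-0.001,-0.044,0,0,0],[-0.002,-0.001,-0.044,0,0,0],[-0.002,-0.001,-0.044,0,0,0]]}}

```text
clock: 14.87
position: [617.3, -60.5, 83.2]
ee_rot: [0.986, -0.168, -0.0, 0.0]
contact_force: [0.3, 0.4, -0.3]
gripper_width: 19.7
```

Request:
{"api": "step_arm", "payload": {"series": [[0,0,-0.002,0,0,0],[0,0,-0.005,0,0,0],[0,0,-0.008,0,0,0],[0,0,-0.008,0,0,0],[0,0,-0.008,0,0,0]]}}

```text
clock: 15.28
position: [617.6, -60.5, 81.5]
ee_rot: [0.986, -0.168, 0.001, 0.0]
contact_force: [-1.7, 0.6, 5.4]
gripper_width: 20.2
```

Contact at the predicted 81.5. Release and back off.

Request:
{"api": "step_arm", "payload": {"series": [[0,0,0,0,0,0],[0,0,0,0,0,0],[0,0,0,0,0,0],[0,0,0,0,0,0],[0,0,0.02,0,0,0],[0,0,0.05,0,0,0],[0,0,0.1,0,0,0],[0,0,0.17,0,0,0],[0,0,0.25,0,0,0],[-0.08,0,0.25,0,0,0],[-0.1,-0.05,0.25,0,0,0],[-0.1,-0.1,0.25,0,0,0]], "jaw": 0.3}}

```text
clock: 16.28
position: [575.6, -100.2, 181.9]
ee_rot: [0.986, -0.167, 0.001, -0.0]
contact_force: [0.4, -0.0, -0.5]
gripper_width: 55.9
```

Request:
{"api": "step_arm", "payload": {"series": [[0,0,0,0,0,0],[0,0,0,0,0,0]]}}

```text
clock: 16.45
position: [577.3, -101.2, 180.8]
ee_rot: [0.986, -0.169, 0.0, -0.0]
contact_force: [-0.0, -0.2, -1.0]
gripper_width: 55.7
```

```bash
python3 look.py 13 wrist scene; python3 - <<'E'
from h import *
w=load("pics/wrist13.npz")
crop(w,(330,0,550,220),3.2,"pics/w13c.png")
crop(load("pics/scene13.npz"),(170,180,340,300),4,"pics/s13c.png")
E
```

```text
16.55 [ 577.5 -100.3  180.3] [ 9.858e-01 -1.681e-01  2.000e-04 -1.000e-04] [-0.6  0.2 -0.9] 55.3 [ 0.1   0.36 -0.17 -0.   -1.05  1.13]
```

View pics/wrist13.png

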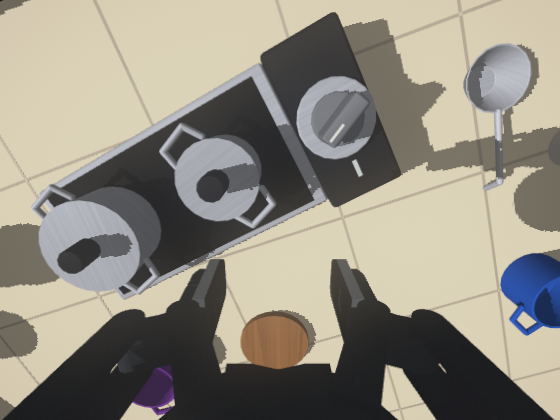

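View pics/s13c.png

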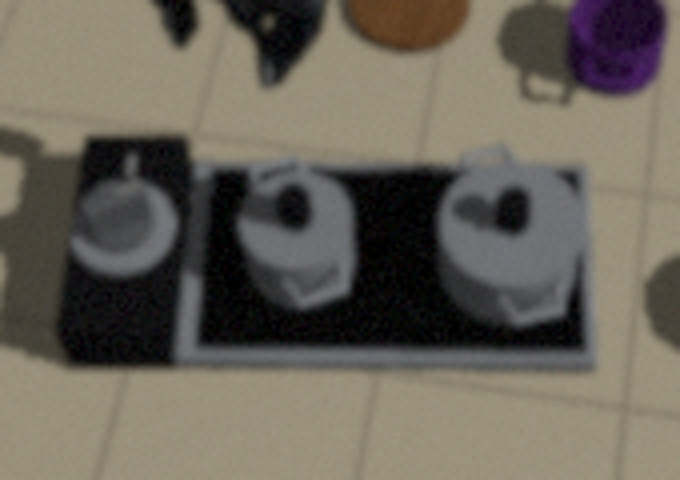

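Both lids are seated flat. Now the dial, seen at wrist pixel (338,117) with the tick at (358,168).

```bash
python3 - <<'E'
from h import *
w=load("pics/wrist13.npz")
crop(w,(250,0,410,220),3.5,"pics/w13c.png")
crop(load("pics/wrist12.npz"),(370,90,540,260),3.5,"pics/w12c.png")
E
```

```text
(no output)
```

View pics/w13c.png

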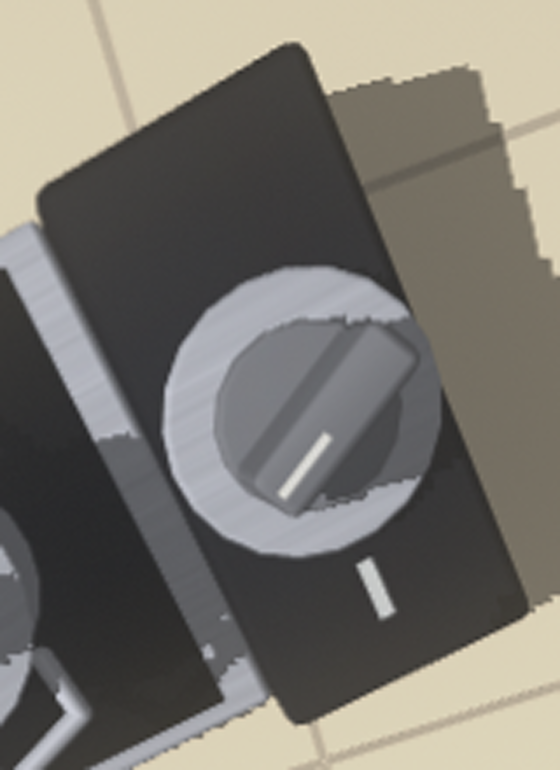

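View pics/w12c.png

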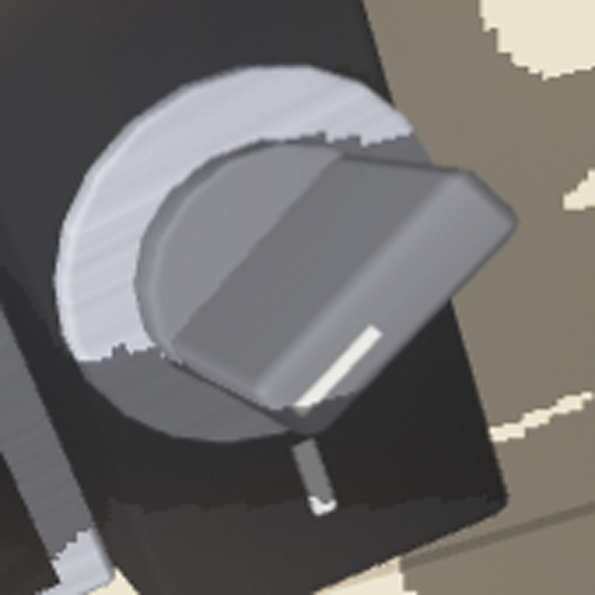

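```bash
python3 - <<'E'
from h import *
w=load("pics/wrist13.npz");v=load("pics/wrist12.npz")
a=lambda x,y:(250+x/3.5-.5,y/3.5-.5); b=lambda x,y:(370+x/3.5-.5,90+y/3.5-.5)
for n,p,q in [("near",a(277,499),b(288,413)),("far",a(394,346),b(492,196))]:
    print(n,tri((w,p),(v,q)),atz(w,p,99).round(1),atz(v,q,99).round(1))
N=atz(w,a(277,499),99);F=atz(w,a(394,346),99);D=F-N
print("mid",(N+F)/2,"len",np.hypot(*D[:2]),"ang",np.degrees(np.arctan2(D[1],D[0])))
N=atz(v,b(288,413),99);F=atz(v,b(492,196),99);D=F-N
print("mid",(N+F)/2,"len",np.hypot(*D[:2]),"ang",np.degrees(np.arctan2(D[1],D[0])))
t1=atz(w,a(365,562),55);t2=atz(w,a(386,617),55);D=t1-t2;print("tick",t1,t2,np.degrees(np.arctan2(D[1],D[0])))
# pod left and right long edges at z=55
for p,q in [((40,200),(265,690)),((310,60),(527,605))]:
    A=atz(w,a(*p),55);B=atz(w,a(*q),55);D=A-B;print("edge",A,B,np.degrees(np.arctan2(D[1],D[0])))
# disc outer ring circle (r22 dial disc z~67?) 
print(fit(w,[a(*p) for p in [(164,420),(300,265),(441,430),(300,556),(205,310)]],30,57,(620,-168)))
E
```

```text
near (array([ 621.22823941, -156.73456318,   98.52158878]), np.float64(0.09458486718145756)) [ 621.2 -156.6   99. ] [ 621.5 -156.6   99. ]
far (array([ 643.14851621, -188.03681311,   98.8135722 ]), np.float64(0.7972407665180368)) [ 642.5 -187.5   99. ] [ 643.8 -188.4   99. ]
mid [ 631.87411805 -172.05703748   99.        ] len 37.52147265770575 ang -55.44458302035661
mid [ 632.68478143 -172.49933883   99.        ] len 38.87706303733449 ang -55.00890307537324
tick [ 591.93961031 -179.08411353   55.        ] [ 576.1709988  -180.58658772   55.        ] 5.442858640787887
edge [ 698.43203458 -129.51439255   55.        ] [ 567.67518899 -145.03170725   55.        ] 6.767812766816268
edge [ 704.92477804 -196.43420497   55.        ] [ 567.00847669 -216.17829739   55.        ] 8.147104871335813
(array([ 633. , -172.9]), array([3.1, 3.3, 5.4, 4.9, 3.4]))
```

Dial axis is at about (632.3,-172.3), with the bar top at 98.7 (text says 99). The bar lies at about -55° and off is at about +6°, so turn about +61.5°. Aligning the jaws at 35°.

Request:
{"api": "step_arm", "payload": {"series": [[0.03,-0.04,0,0,0,-0.07],[0.06,-0.08,0,0,0,-0.14],[0.09,-0.12,0,0,0,-0.21],[0.12,-0.15,-0.02,0,0,-0.28],[0.1375,-0.1795,-0.04,0,0,-0.35],[0.1375,-0.1795,-0.07,0,0,-0.4],[0.1375,-0.1795,-0.1,0,0,-0.4],[0.1375,-0.1795,-0.13,0,0,-0.4],[0.1375,-0.1795,-0.13,0,0,-0.4],[0.1375,-0.1795,-0.13,0,0,-0.4]], "jaw": 0.2}}

```text
clock: 17.38
position: [631.8, -171.7, 127.2]
ee_rot: [0.886, -0.464, -0.001, 0.001]
contact_force: [1.1, -0.6, 0.3]
gripper_width: 51.4
```

```bash
python3 look.py 14 wrist
```

```text
17.4333 [ 632.5 -171.9  128.2] [ 8.860e-01 -4.636e-01  1.000e-04  2.000e-04] [0.2 0.3 0.2] 51.3 [-0.02  0.52 -0.05  0.   -1.01  0.63]
```

View pics/wrist14.png

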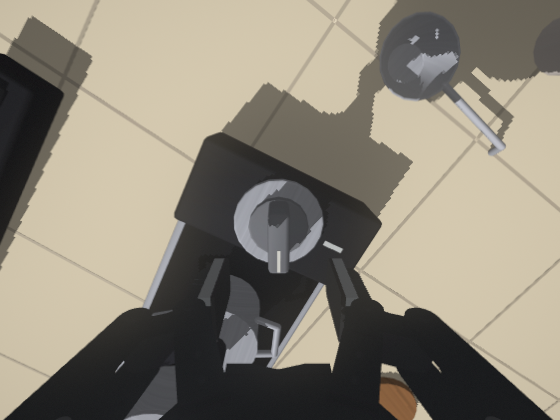

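The jaws are aligned with the bar at x≈278, upright in the view. Descend and grip.

Request:
{"api": "step_arm", "payload": {"series": [[0,0,-0.04,0,0,0],[0,0,-0.08,0,0,0],[0,0,-0.11,0,0,0],[0,0,-0.13,0,0,0],[0,0,-0.13,0,0,0],[0,0,-0.13,0,0,0]]}}

```text
clock: 17.93
position: [632.6, -172.3, 76.3]
ee_rot: [0.886, -0.464, 0.0, 0.0]
contact_force: [0.5, -0.4, 0.5]
gripper_width: 51.2
```

Request:
{"api": "step_arm", "payload": {"series": [[0,0,0,0,0,0],[0,0,0,0,0,0],[0,0,0,0,0,0],[0,0,0,0,0,0],[0,0,0,0,0,0],[0,0,0,0,0,0],[0,0,0,0,0,0]], "jaw": -1}}

```text
clock: 18.52
position: [632.1, -172.9, 77.3]
ee_rot: [0.886, -0.464, 0.0, 0.0]
contact_force: [-2.8, -1.7, 6.3]
gripper_width: 12.4
```

Request:
{"api": "step_arm", "payload": {"series": [[0,0,0.004,0,0,0.04],[0,0,0.004,0,0,0.1],[0,0,0.004,0,0,0.16],[0,0,0.004,0,0,0.22],[0,0,0.004,0,0,0.28],[0,0,0.004,0,0,0.34],[0,0,0.004,0,0,0.4],[0,0,0.004,0,0,0.46],[0,0,0.004,0,0,0.52],[0,0,0.004,0,0,0.58],[0,0,0.004,0,0,0.64],[0,0,0.004,0,0,0.64]]}}

```text
clock: 19.52
position: [632.0, -173.0, 77.3]
ee_rot: [1.0, 0.02, -0.0, 0.0]
contact_force: [-1.6, -3.5, -1.0]
gripper_width: 12.6
```

```bash
python3 look.py 15 wrist; python3 -c "
from bench import arm;print(arm.read_state()['wrist_torque'])"
```

```text
19.5667 [ 631.9 -173.    77.3] [ 9.998e-01  1.840e-02 -3.000e-04  2.000e-04] [-1.8 -4.7 -0.3] 12.6 [-0.02  0.57 -0.1   0.   -0.9   1.63]
[-1.1152831   0.25820039 -0.00219609]
```

View pics/wrist15.png

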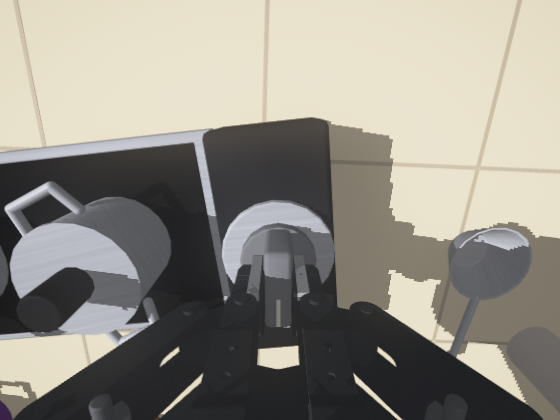

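Request:
{"api": "step_arm", "payload": {"series": [[0,0,0,0,0,0.015],[0,0,0,0,0,0.03],[0,0,0,0,0,0.045],[0,0,0,0,0,0.045]]}}

```text
clock: 19.9
position: [632.0, -172.9, 77.3]
ee_rot: [0.998, 0.055, -0.0, 0.0]
contact_force: [-1.5, -5.5, -1.5]
gripper_width: 12.7
```

```bash
python3 -c "
from bench import arm;s=arm.read_state();print(s['wrist_torque'],s['ee_rot'],s['contact_force'])"
```

```text
[-1.48410137  0.31505107  0.07576936] [ 9.98478767e-01  5.51354757e-02 -4.22300160e-04  2.31808047e-04] [-1.47446789 -5.47160219 -1.53516774]
```

Request:
{"api": "step_arm", "payload": {"series": [[0,0,0,0,0,0.01],[0,0,0,0,0,0.02],[0,0,0,0,0,0.03],[0,0,0,0,0,0.03]]}}

```text
clock: 20.23
position: [631.9, -172.9, 77.3]
ee_rot: [0.997, 0.078, -0.0, 0.0]
contact_force: [-1.3, -5.4, -2.2]
gripper_width: 12.6
```

```bash
python3 look.py 16 wrist; python3 -c "
from bench import arm;s=arm.read_state();print(s['wrist_torque'],s['ee_rot'],s['contact_force'])"
```

```text
20.2833 [ 631.9 -173.    77.4] [ 9.97e-01  7.74e-02 -3.00e-04  1.00e-04] [-1.1 -4.9 -0.4] 12.6 [-0.02  0.57 -0.1   0.   -0.9   1.75]
[-1.4823199   0.27378717 -0.39818146] [ 9.97003225e-01  7.73593554e-02 -3.08614884e-04  6.01181251e-05] [-1.05182444 -4.91083256 -0.39428257]
```

View pics/wrist16.png

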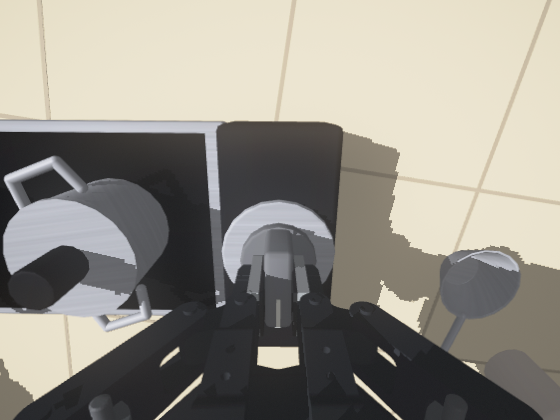

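The torque about z jumped to -0.40 N m at about 8.9°, so the off stop is reached. Releasing, lifting and checking.

Request:
{"api": "step_arm", "payload": {"series": [[0,0,0,0,0,0],[0,0,0,0,0,0],[0,0,0,0,0,0],[0,0,0,0,0,0],[0,0,0.03,0,0,0],[0,0,0.08,0,0,0],[0,0,0.15,0,0,0],[0,0,0.22,0,0,0],[0,0,0.3,0,0,0],[-0.08,0,0.3,0,0,0],[-0.13,0.05,0.3,0,0,0],[-0.13,0.05,0.3,0,0,0]], "jaw": 0.2}}

```text
clock: 21.28
position: [577.1, -150.6, 199.9]
ee_rot: [0.997, 0.079, 0.0, -0.001]
contact_force: [-1.0, -0.7, -1.0]
gripper_width: 51.4
```

Request:
{"api": "step_arm", "payload": {"series": [[0,0,0,0,0,0],[0,0,0,0,0,0]]}}

```text
clock: 21.45
position: [581.0, -152.2, 198.9]
ee_rot: [0.997, 0.079, 0.001, 0.0]
contact_force: [0.1, 0.2, -0.1]
gripper_width: 51.2
```

```bash
python3 look.py 17 wrist
```

```text
21.5 [ 581.1 -152.4  198.4] [9.969e-01 7.860e-02 7.000e-04 2.000e-04] [-0.4 -0.2 -0.1] 51.2 [ 0.01  0.37 -0.1   0.   -1.1   1.72]
```

View pics/wrist17.png

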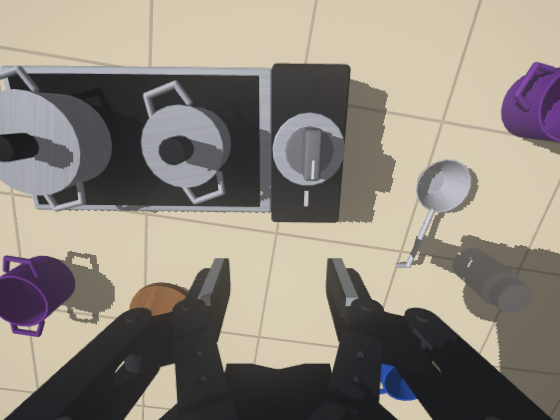

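```bash
python3 - <<'E'
from h import *
crop(load("pics/wrist17.npz"),(255,55,365,230),4,"pics/w17c.png")
E
```

```text
(no output)
```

View pics/w17c.png

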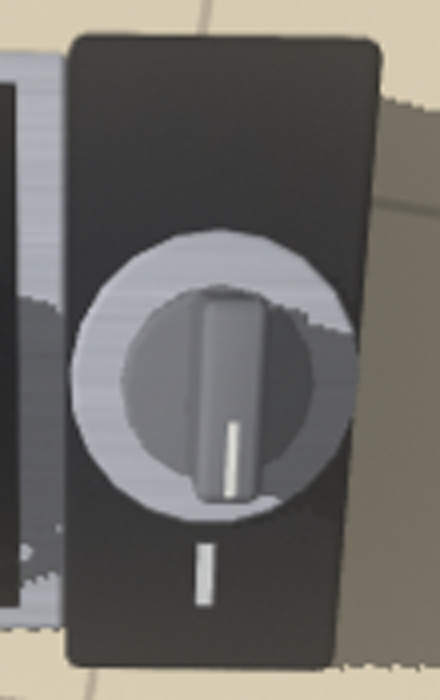

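Request:
{"api": "step_arm", "payload": {"series": [[-0.05,0,0.05,0,0,0],[-0.12,0,0.1,0,0,0],[-0.2,0,0.15,0,0,0],[-0.28,0,0.2,0,0,0],[-0.35,0.02,0.22,0,0,0],[-0.42,0.05,0.22,0,0,0],[-0.42,0.1,0.22,0,0,0],[-0.42,0.16,0.22,0,0,0],[-0.42,0.16,0.22,0,0,0],[-0.42,0.16,0.22,0,0,0]]}}

```text
clock: 22.33
position: [413.0, -87.7, 286.1]
ee_rot: [0.997, 0.079, 0.0, 0.0]
contact_force: [0.7, -0.3, -0.5]
gripper_width: 51.4
```

```bash
python3 look.py 18 wrist top scene; python3 - <<'E'
from h import *
t=load("pics/top18.npz")
crop(t,(230,140,380,230),5.2,"pics/t18c.png")
crop(load("pics/scene18.npz"),(170,180,340,300),4.5,"pics/s18c.png")
E
```

```text
22.4833 [412.8 -88.7 285.6] [ 9.969e-01  7.810e-02 -3.000e-04  1.000e-04] [-0.   0.7  0.1] 51.1 [ 0.18 -0.01 -0.35  0.   -1.23  1.55]
```

View pics/wrist18.png

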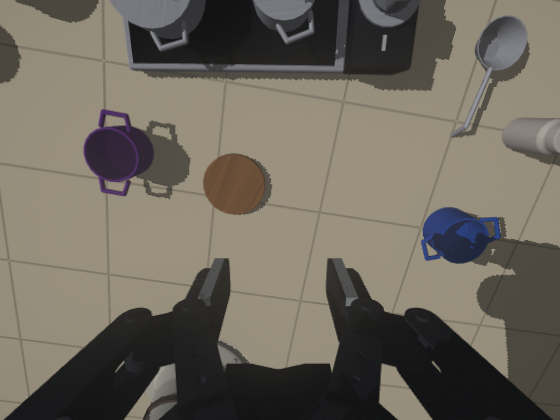

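View pics/t18c.png

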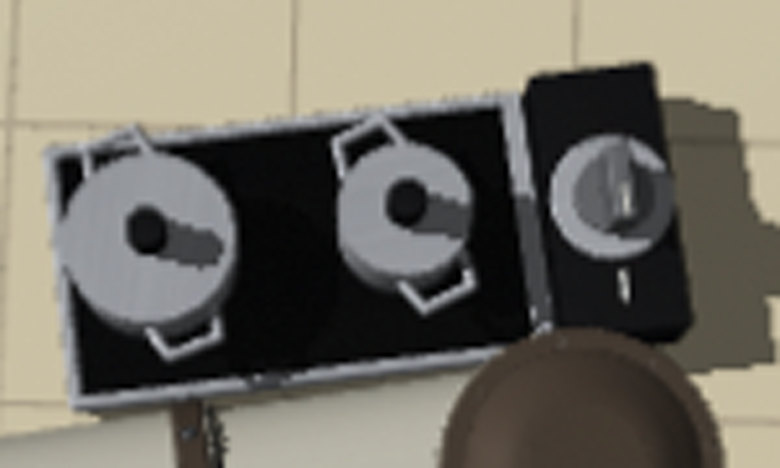

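View pics/s18c.png

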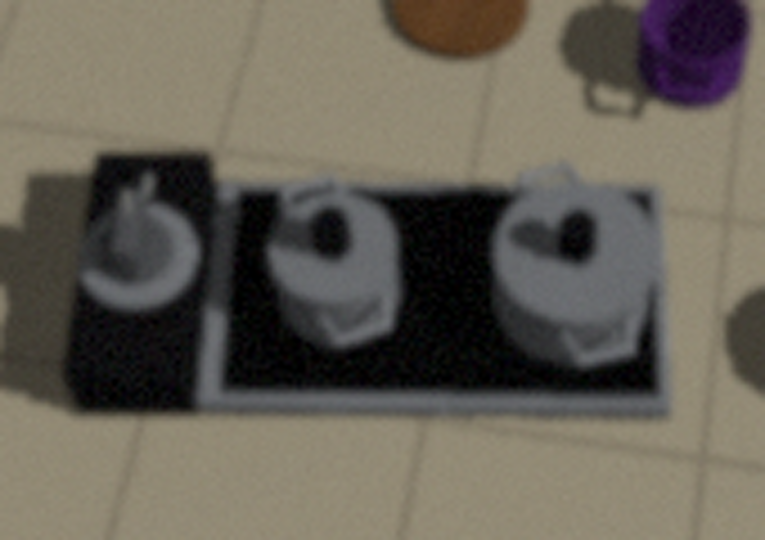

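View pics/top18.png

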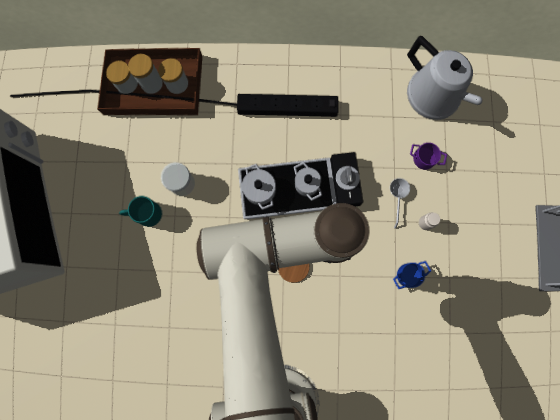

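```bash
python3 - <<'E'
from h import *
w=load("pics/wrist17.npz");a=lambda p:(255+p[0]/4-.5,55+p[1]/4-.5)
def ang(p,q,z):
    A=atz(w,a(p),z);B=atz(w,a(q),z);D=A-B;return np.degrees(np.arctan2(D[1],D[0])).round(1)
print("mark",ang((233,425),(231,495),99),"barL",ang((206,305),(197,490),99),"barR",ang((265,305),(262,490),99),"tick",ang((205,545),(205,605),55),"podL",ang((66,60),(66,640),55),"podR",ang((381,60),(333,650),55))
t=load("pics/top18.npz");s=load("pics/scene18.npz")
T=lambda x,y:(230+x/5.2-.5,140+y/5.2-.5);S=lambda x,y:(170+x/4.5-.5,180+y/4.5-.5)
mk=[]
for c,r in [((599.5,73.5),46),((617.5,-61),36)]:
    mk+=circ((*c,76),r,60)
    mk+=circ((*c,22),r-1,60)+circ((*c,104),11,16)
crop(t,(230,140,380,230),5.2,"pics/t18o.png",[pix(t,P) for P in mk])
crop(s,(170,180,340,300),4.5,"pics/s18o.png",[pix(s,P) for P in mk])
t0=load("pics/top0.npz")
d=cv2.absdiff(t["image"],t0["image"]).max(2);print((d>40).sum())
for n,(x,y) in dict(sugar=(176,178),mug=(142,211),strainer=(400,190),jar=(430,221)).items():
    print(n,(d[y-22:y+22,x-22:x+22]>40).sum())
E
```

```text
mark 9.5 barL 7.9 barR 10.7 tick 10.8 podL 8.6 podR 8.3
24951
sugar 0
mug 0
strainer 47
jar 0
```

View pics/t18o.png

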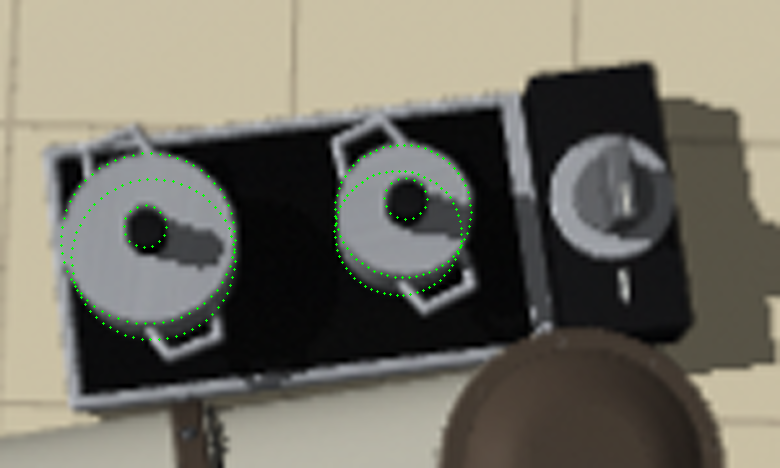

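View pics/s18o.png

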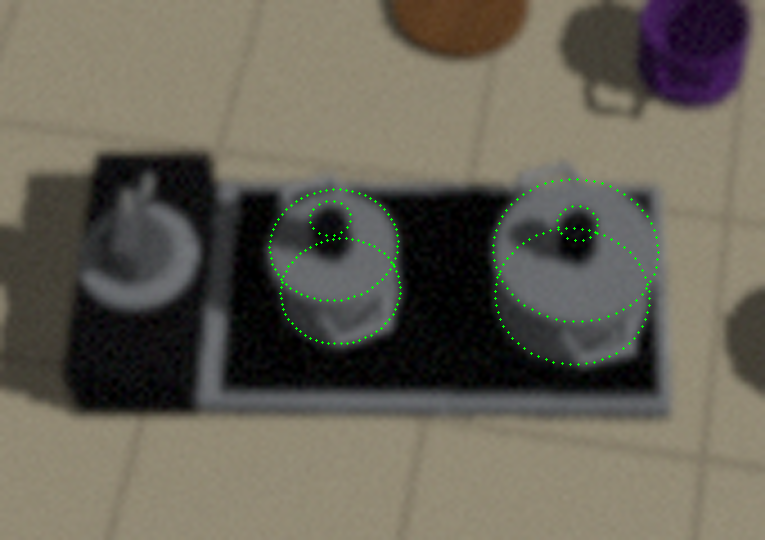

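All the checks agree. The bar (about 9.4°) lines up with the pod (8.5°) and tick (10.8°), and the lid overlays fit at seated height. Handing in.

```bash
python3 -c "
from bench import arm;s=arm.read_state();print(s['clock'],s['joint_vel'].round(3));print(arm.job_done())"
```

```text
22.4833 [-0.008  0.001 -0.004 -0.002 -0.001 -0.002]
the job is handed in; nothing more can be done
None
```

I put both lids on their own pots, turned the dial to its off stop, and handed the job in at 22.5 s of the 72 s allowed. The hand-in reports no verdict.

- **Lids:** I lowered each lid by its knob until it touched at the expected seated height (tool at about 82 mm, 5 N), then released it. In the last top and scene pictures both lids fit the drawn outline at seated height to about 2 mm. They look level, and the pots stand where they were.
- **Dial:** I turned it until the wrist torque jumped to 0.40 N m at the stop. The bar then measured about 9.4° against the pod edges at about 8.5° and the tick at 10.8°, so it is within about 1.5° of off.
- **Other things on the shelf:**
  - **Sugar and mug:** no change from the first top picture.
  - **Spice jar:** also no change.
  - **Strainer:** 47 pixels changed, which I put down to shadow, because it appears in the same place.
  - **Coaster:** partly hidden by the arm in the last top view; what shows is where it was.

**Disagreements:**
- My first lid and pot positions, from the top and scene cameras, were 2–3 mm off the wrist camera's; I used the wrist camera's.
- Warmer yaw came out between 5.4° and 8.6°, depending on which edge and picture I used. I therefore relied on the dial's stop rather than a computed angle.

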